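Release the screens of the bean sieve shaker

TASK

The shaking is done and the bean screens are to come out of the sieve shaker. Without gripping anything, roll a fingertip round the knurled rim of the big hand nut to loosen it two full turns (anticlockwise seen from above; it stays on its stud), then push the hold-down bar with a fingertip all the way round to its rubber stop, away from over the screens. Work gently, leave the screens standing where they are and do not disturb the things around.

Things in the scene. Friction and masses are not known exactly. Their poses are not given: they have to be found in the camera images.
- sieve_shaker: Tabletop sieve shaker, fixed to the bench: grey housing 165 x 250 x 66 mm, timer knob on its front. Origin: centre of its underside; x points from its front to its back, y to its left, z up. On its table stand two pillars, both at x = 0: the bar's pivot at y = +90 mm and the threaded stud (16 mm thick, its end 220 mm above the bench) at y = -90 mm.
- nut_center (a point): Centre of the aluminium hand nut, on the stud's axis, halfway up its rim; rises with the nut. Disc 84 mm in diameter, upright straight-knurled rim 20 mm high, underside 182 mm above the bench when tight. Free space all round the rim; the bar's head passes below it, up to z = 180 mm. The rim bites: a fingertip pressed sideways on it with 5 to 15 N and moved along it carries it along.
- nut_index (a point): The nut's single index, a dark groove across its upper face at the rim with a dark dimple inward of it; this point is on the groove, 36 mm from the stud's axis. It turns with the nut and shows its angle. With the nut tight it lies over the hold-down bar, on the side toward the pivot.
- knurled_nut (a joint): Turn of the hand nut in rad: 0 = tight (as at the start), grows as it is loosened, anticlockwise seen from above; 6.28 per full turn. It rises 3 mm per turn. It takes 0.05 N m (about 1.2 N at the rim) to turn, a little more when turned fast, and stays where it is left. A thread stop ends it at 20 rad.
- hold_down_bar (a joint): Swing of the hold-down bar in rad: 0 = across the screens under the nut (as at the start); grows as its free end swings toward the shaker's +x (anticlockwise from above, about the pivot); 1.13 = at the rubber stop. The washer under the nut sits 3.5 mm deep in the bar's head and blocks it until the nut is about 1.25 turns loose. Then it swings stiffly (0.12 N m) and stays where left.
- bar_pivot (a point): On the axis of the bar's pivot, at half the bar's height. The screw head on the pivot ends 25 mm above the bar's underside.
- bar_push (a point): Where to push: middle of the bar's front side face, 100 mm from the pivot axis, at half the bar's height; swings with the bar. The aluminium bar is 30 mm wide and 14 mm high, underside 162 mm and top 176 mm above the bench; the screens' lid lies 14 mm below its underside. With the bar in place, the nut's rim begins 38 mm from this point along the bar.
- screen_stack: Stack of bean screens, loose on the shaker's table between four low lugs: steel pan, two brass-framed screens and a clear lid, 122 mm in diameter, 82 mm high, top 148 mm above the bench; origin at the centre of its underside. To be left standing where it is.
- bench_brush: Black bench brush, 53 x 239 x 28 mm, lying on the bench to the right of the shaker; origin at the middle of its underside. A bystander.
- black_tin: Black sample tin with a pale lid, 67 mm in diameter, 85 mm high, standing to the left of the shaker; origin at the middle of its underside. A bystander.
- white_tray: Empty white sample tray, 90 x 130 x 22 mm, on the bench front left of the shaker; origin at the middle of its underside. A bystander.

How it is judged:
By the outcome, as a careful person would: the job done as asked, in the order asked, and still so for the second after the job is handed in, with the robot touching nothing.
It also fails if it takes over 64 s, if anything falls off the work surface, if the arm or the gripper's body presses on something with over 40 N, if the wrist force passes 120 N, or if a joint passes its speed limit or range.

ROBOT

A 6-joint arm with a two-finger parallel gripper is mounted at the origin on a cart in front of the work surface, level with it; the furniture and walls round the work are solid. World frame = base frame: x ahead of the robot, y to its left, z up, the work surface at z = 0. Lengths are in m, angles in rad, forces in N, time in s.
With the tool pointing down it reaches from about 0.4 to 0.825 m from the base axis. Payload 7 kg.
Tool frame: the origin (TCP) lies midway between the tips of the shut fingers; the grasp point (between the pads) lies 19 mm behind it; z points along the fingers, y is the line along which they close (so a half turn about z gives the same grasp; the last joint's range is limited). The gripper opens to 88 mm and grips with 3 to 60 N. Pads are 19 mm wide; open, the fingers measure 130 mm over their backs; the gripper's body (78 mm by 193 mm) begins 47 mm behind the grasp point.
Start: joints at [1.462, 0.359, 0.012, 0, -1.224, -0.288], TCP at [0.261, 0.623, 0.227] pointing down, gripper open.
Joint ranges: [-3.07, 3.07], [-1.43, 2.12], [-1.02, 1.25], [-3.03, 1.67], [-3.05, -0], [-3.03, 3.03]. Speed limits (rad/s): [2.39, 2.39, 3.01, 3.14, 3.14, 3.14].

INTERFACE

Orientations are given as [roll, pitch, yaw] about the fixed x, y, z axes, in that order (R = Rz(yaw) Ry(pitch) Rx(roll)).
In Python, from station import telemetry, eyes, ticket, recognise, trace gives the robot as it stands. The module is installed in compiled form; this text tells all that it offers.
- The arm moves only by the tool servo_tool, never from a script. Its argument "series" is a list that holds one entry, the list of rows, each a list of 4 numbers: the shift along the tool's x, y, z in mm, then the turn about the tool's z in rad. In form: [[[x, y, z, roll], ...]]. A call has exactly 10 rows; each row shifts and turns the commanded pose from where the row before left it, along the tool's axes as they then stand; what a row does not reach is not made up. A row lasts 1/12 s, in which the tool goes at most 41.7 mm and 7.16 degrees, less where a joint would pass 70% of its speed; a pose out of reach is approached as far as the arm can. A call is refused whole if a number of a shift passes 41.7 or a number of a turn 0.125, either way. A call with a gripper value outside its range is refused whole. "claw" is the gripper's target within -1 to 1 (shut at 1, half-way at 0, fully open at -1), set as the call begins (left out, the last holds). The fingers move at their own pace and stop on an object; "grip_force" is the grip in N (left out, the last holds). Time passes only in rows, so rows that do not move let the fingers close, or fill a call up. It gives the time, the measured TCP pose, the force, the opening and the grip force at its end, in the units of the state.
- telemetry.get_state(): the state, without advancing time (a new reading comes with each control period).
- eyes.grab_frame(name): name is "scene" or "top" or "wrist"; returns the picture (384x512x3 uint8, red, green, blue); there is no depth.
- eyes.calibration(name): a dict with "mtx" (3x3 intrinsics, pixels), "rvec" (rotation vector, rad) and "tvec" (3), from world to camera coordinates, as OpenCV has them. Camera axes: x right, y down, z forward; pixel columns grow to the right and rows downward; lengths in m; the calibration is good to about 2 mm. A picture is of the moment at which its call begins: read the wrist's pose just before it. calibration takes no time and is no camera call; for the wrist camera it gives the pose at the moment of the call.
- ticket.job_done(): hands the job in; it is judged then, once.
Trained networks look in the newest picture that a camera, given by its name, has taken for a name from the list of things; names that differ only in an ending like _2 or _b are one class to them, and where a whole thing is asked for, a point or a joint stands for the part that bears it (a point fixed in the world has none). Each returns a list of dicts, best first, with "conf" (0 to 1); they miss things now and then, are a little off and sometimes report something else, mostly with a low value. They report only what shows in the picture. A call takes as long as a camera call.
- recognise(camera, name): "position" ([x, y, z] in m, in world coordinates, good to about 4 mm: the middle of the surface that is visible of it).
- trace(camera, name): "mask" (384x512 bool, what is visible of it).
The state is a dict: "t": time; "q": joint angles; "qd": joint speeds; "joint_efforts": joint torques, N m; "eef_pos": TCP position; "ee_rot": TCP orientation; "force": force on the tool from outside, world axes, zero at the start; "moment": the same for the moment, N m; "width": finger opening in m; "gripper_force": force on a finger pad.
Only numpy, scipy, OpenCV 4.12 (cv2) and the standard library are available. Lean on these libraries where they do the work, as an engineer would, in place of code of your own. Each camera call takes 0.05 s, during which the arm holds its last target. There are 200 camera calls.

## Working session

There is one attempt and no reset: what is moved stays moved. The work goes in short steps, Python scripts to look and compute and a tool call to move; the robot and the scene stay as the last step left them, time stands still between calls to the robot, and variables do not carry over. Pictures are saved under pics/ and viewed, at most 10 in all, crops included, and the job is handed in when it is done.

Besides the shell and the picture viewer there is one more tool, called in YAML: its name, and indented under it one key for each argument. servo_tool: Moves the arm, as the interface text tells. Its arguments: {"type":"object","properties":{"series":{"type":"array"},"claw":{"type":"number"},"grip_force":{"type":"number"}},"required":["series"]}

```bash
mkdir -p pics
python3 - <<'E'
from station import telemetry, eyes, recognise
import cv2, numpy as np
s=telemetry.get_state(); print({k:np.round(v,3) for k,v in s.items()})
ims=[]
for c in ("scene","top"):
    im=eyes.grab_frame(c); cv2.imwrite(f"pics/{c}0.png",im[...,::-1])
    for n in ["sieve_shaker","nut_center","nut_index","bar_pivot","bar_push","screen_stack","bench_brush","black_tin","white_tray"]:
        print(c,n,[(np.round(r["position"],3).tolist(),round(r["conf"],2)) for r in recognise(c,n)[:2]])
E
```

```text
{'t': np.float64(0.0), 'q': array([ 1.462,  0.359,  0.011, -0.   , -1.224, -0.288]), 'qd': array([ 0.   , -0.001,  0.001,  0.   , -0.001,  0.001]), 'joint_efforts': array([-2.0000e-03, -5.8272e+01,  2.9306e+01,  6.9970e+00,  7.0000e-03,
       -0.0000e+00]), 'eef_pos': array([0.261, 0.622, 0.226]), 'ee_rot': array([ 3.14 , -0.   , -0.397]), 'force': array([-0.729,  0.279, -0.095]), 'moment': array([0.048, 0.009, 0.01 ]), 'gripper_force': np.float64(0.0), 'width': np.float64(0.088)}
scene sieve_shaker [([0.508, -0.065, 0.067], 0.83), ([0.397, 0.337, 0.004], 0.35)]
scene nut_center [([0.511, -0.076, 0.204], 0.73)]
scene nut_index [([0.508, -0.076, 0.2], 0.71)]
scene bar_pivot [([0.507, -0.071, 0.061], 0.85)]
scene bar_push [([0.551, 0.04, 0.176], 0.69)]
scene screen_stack [([0.516, 0.008, 0.152], 0.62)]
scene bench_brush [([0.493, -0.316, 0.027], 0.8)]
scene black_tin [([0.642, 0.259, 0.089], 0.6)]
scene white_tray [([0.394, 0.335, 0.006], 0.81)]
top sieve_shaker [([0.533, 0.011, 0.062], 0.8)]
top nut_center [([0.516, -0.066, 0.199], 0.82)]
top nut_index [([0.513, -0.068, 0.201], 0.77)]
top bar_pivot [([0.531, 0.014, 0.063], 0.72)]
top bar_push [([0.549, 0.036, 0.176], 0.95), ([0.512, -0.065, 0.199], 0.2)]
top screen_stack [([0.536, 0.019, 0.15], 0.57)]
top bench_brush [([0.497, -0.298, 0.025], 0.75)]
top black_tin [([0.645, 0.263, 0.082], 0.57)]
top white_tray [([0.397, 0.331, 0.002], 0.92)]
```

View pics/scene0.png

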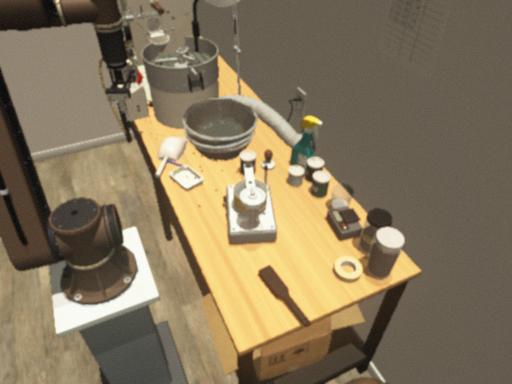

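View pics/top0.png

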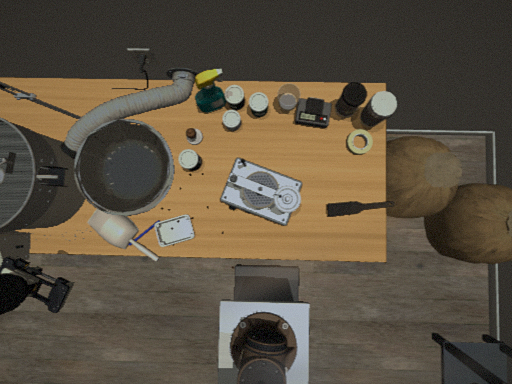

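```bash
cat > h.py <<'E'
from station import telemetry, eyes, recognise, trace
import cv2, numpy as np
def ray(cam,uv,z):
    c=eyes.calibration(cam); R=cv2.Rodrigues(np.array(c["rvec"],float))[0]; t=np.array(c["tvec"],float).ravel()
    o=-R.T@t; d=R.T@np.linalg.inv(c["mtx"])@np.array([uv[0],uv[1],1.]); return o+d*(z-o[2])/d[2]
def proj(cam,p):
    c=eyes.calibration(cam); return cv2.projectPoints(np.array(p,float).reshape(-1,3),np.array(c["rvec"],float),np.array(c["tvec"],float),np.array(c["mtx"],float),None)[0].reshape(-1,2)
def best(cam,n):
    r=trace(cam,n); return r[0]["mask"],r[0]["conf"]
E
python3 - <<'E'
from h import *
im=eyes.grab_frame("top")
for n,z in (("knurled_nut",.2),("hold_down_bar",.176),("sieve_shaker",.066),("screen_stack",.148)):
    try:m,c=best("top",n)
    except Exception as e: print(n,e); continue
    cs,_=cv2.findContours(m.astype(np.uint8),0,1); k=max(cs,key=cv2.contourArea)
    r=cv2.minAreaRect(k); print(n,round(c,2),m.sum(),r,[np.round(ray("top",p,z),3).tolist() for p in [r[0],*cv2.boxPoints(r)]])
crop=im[140:240,200:320]; cv2.imwrite("pics/top_c.png",cv2.resize(crop,None,fx=6,fy=6,interpolation=cv2.INTER_CUBIC)[...,::-1])
im=eyes.grab_frame("scene")
m,c=best("scene","knurled_nut"); ys,xs=np.nonzero(m); print(c,xs.mean(),ys.mean(),ray("scene",(xs.mean(),ys.mean()),.195))
E
```

```text
knurled_nut 0.64 550 ((287.0, 199.0), (26.0, 26.0), 90.0) [[0.512, -0.068, 0.2], [0.551, -0.028, 0.2], [0.552, -0.107, 0.2], [0.473, -0.108, 0.2], [0.471, -0.029, 0.2]]
hold_down_bar 0.83 424 ((255.00003051757812, 186.50001525878906), (41.224365234375, 10.956025123596191), 21.801406860351562) [[0.55, 0.032, 0.176], [0.556, 0.099, 0.176], [0.589, 0.087, 0.176], [0.543, -0.035, 0.176], [0.511, -0.023, 0.176]]
sieve_shaker 0.63 2665 ((262.6359558105469, 193.0533447265625), (75.70089721679688, 50.19954299926758), 21.4129695892334) [[0.535, 0.01, 0.066], [0.499, 0.162, 0.066], [0.663, 0.103, 0.066], [0.572, -0.142, 0.066], [0.41, -0.082, 0.066]]
screen_stack 0.6 638 ((255.8391571044922, 199.77078247070312), (31.73993682861328, 12.944509506225586), 21.250505447387695) [[0.509, 0.029, 0.148], [0.507, 0.084, 0.148], [0.546, 0.07, 0.148], [0.511, -0.026, 0.148], [0.472, -0.011, 0.148]]
0.72 246.34455445544555 195.79207920792078 [ 0.49742602 -0.05504699  0.195     ]
```

View pics/top_c.png

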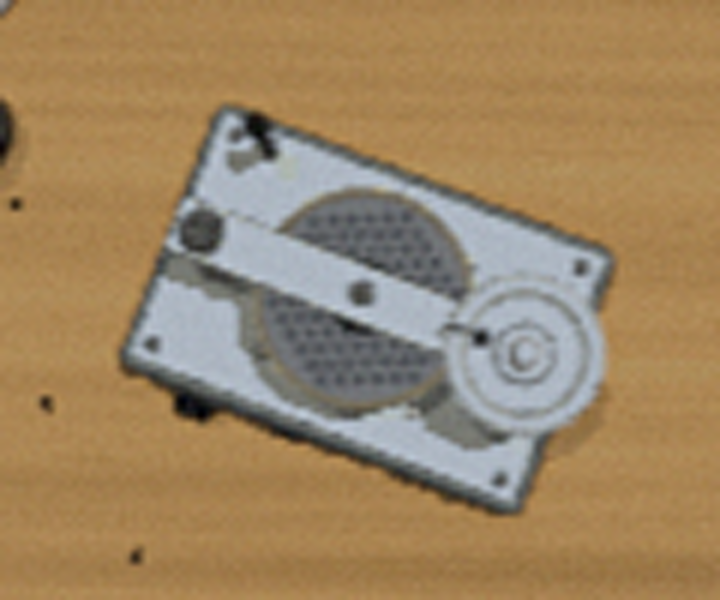

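The top view crop shows the nut centre at px (287,199), its index pointing to the bar, the pivot at about (233,178) and the rubber stop at about (243,162). The shaker's yaw is about -21°, with its front toward the robot. Setting out with the fingers shut.

servo_tool:
  series:
    - [[21.7,26.1,-1,0],[21.7,26.1,-1,0],[21.7,26.1,-1,0],[21.7,26.1,-1,0],[21.7,26.1,-1,0],[21.7,26.1,-1,0],[21.7,26.1,-1,0],[21.7,26.1,-1,0],[21.7,26.1,-1,0],[21.7,26.1,-1,0]]
  claw: 1
  grip_force: 20

```text
t: 2.18
eef_pos: [0.3603, 0.2964, 0.2369]
ee_rot: [-3.141, -0.0, -0.396]
force: [0.6, 0.1, -0.6]
width: 0.0266
gripper_force: 0.0
```

servo_tool:
  series:
    - [[21.7,26.1,-1,0],[21.7,26.1,-1,0],[21.7,26.1,-1,0],[21.7,26.1,-1,0],[21.7,26.1,-1,0],[21.7,26.1,-1,0],[21.7,26.1,-1,0],[21.7,26.1,-1,0],[21.7,26.1,-1,0],[21.7,26.1,-1,0]]

```text
t: 3.02
eef_pos: [0.4596, -0.0284, 0.2471]
ee_rot: [-3.141, -0.001, -0.397]
force: [0.6, 1.8, 0.9]
width: 0.0006
gripper_force: 0.0
```

servo_tool:
  series:
    - [[0,0,0,0.12],[0,0,0,0.12],[0,0,0,0.12],[0,0,0,0.12],[0,0,0,0.12],[0,0,0,0.12],[0,0,0,0.12],[0,0,0,0.12],[0,0,0,0.12],[0,0,0,0.12]]

```text
t: 3.85
eef_pos: [0.4594, -0.0267, 0.2468]
ee_rot: [-3.141, 0.0, -1.603]
force: [-0.4, 0.2, -0.0]
width: 0.0001
gripper_force: 0.0
```

Run:
```python
from h import *
s=telemetry.get_state(); print({k:np.round(v,3) for k,v in s.items()})
im=eyes.grab_frame("wrist"); cv2.imwrite("pics/w1.png",im[...,::-1])
for n in ["nut_center","nut_index","bar_push","bar_pivot"]: print(n,[(np.round(r["position"],3).tolist(),round(r["conf"],2)) for r in recognise("wrist",n)[:2]])
m,c=best("wrist","knurled_nut"); ys,xs=np.nonzero(m); print(c,xs.min(),xs.max(),ys.min(),ys.max())
print("proj nut",proj("wrist",[.512,-.068,.202]), "c",ray("wrist",(xs.mean(),ys.mean()),.2))
```

```text
{'t': np.float64(3.85), 'q': array([ 0.372, -0.018, -0.406,  0.   , -1.182, -0.404]), 'qd': array([ 0.000e+00, -0.000e+00, -0.000e+00, -1.000e-03, -0.000e+00,
       -1.432e+00]), 'joint_efforts': array([ 1.0000e-03, -2.7362e+01,  2.8856e+01,  6.8870e+00,  4.0000e-03,
        2.3800e+00]), 'eef_pos': array([ 0.459, -0.027,  0.247]), 'ee_rot': array([-3.141,  0.   , -1.603]), 'force': array([-0.407,  0.173, -0.003]), 'moment': array([ 0.076, -0.033, -0.009]), 'gripper_force': np.float64(0.0), 'width': np.float64(0.0)}
nut_center [([0.511, -0.069, 0.201], 0.69)]
nut_index [([0.506, -0.07, 0.196], 0.85)]
bar_push [([0.536, -0.017, 0.172], 0.64)]
bar_pivot [([0.502, -0.063, 0.195], 0.69), ([0.535, -0.019, 0.171], 0.27)]
0.78 102 233 86 215
proj nut [[168.79491092 148.57261215]] c [ 0.51326275 -0.06670069  0.2       ]
```

View pics/w1.png

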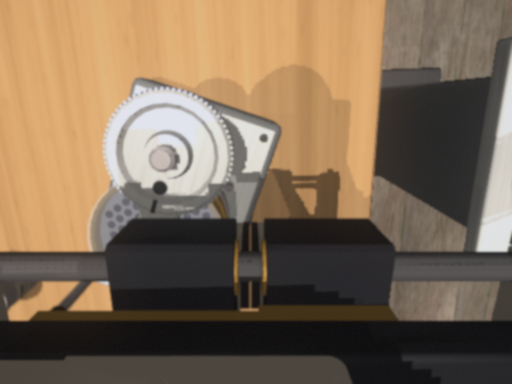

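Run:
```python
from h import *
s=telemetry.get_state(); T=np.array(s["eef_pos"]); y=s["ee_rot"][2]
X=np.array([np.cos(y),np.sin(y),0]);Y=np.array([np.sin(y),-np.cos(y),0]);Z=np.array([0,0,-1])
for a in [(0,0,0),(.0095,.021,0),(.0095,-.021,0),(.0095,.021,-.03),(.0095,.021,-.066)]: print(a,proj("wrist",T+a[0]*X+a[1]*Y+a[2]*Z).round())
c=eyes.calibration("wrist");R=cv2.Rodrigues(np.array(c["rvec"]))[0];o=-R.T@np.array(c["tvec"]).ravel()-T;print("cam in tool",o@X,o@Y,o@Z,"axis",R[2])
```

```text
(0, 0, 0) [[253. 235.]]
(0.0095, 0.021, 0) [[293. 219.]]
(0.0095, -0.021, 0) [[214. 219.]]
(0.0095, 0.021, -0.03) [[302. 243.]]
(0.0095, 0.021, -0.066) [[318. 290.]]
cam in tool 0.07059501287510087 -0.0017295245692337347 -0.15959158134085447 axis [ 0.00634782  0.26653669 -0.96380387]
```

```bash
python3 -c "
import cv2
i=cv2.imread('pics/w1.png')[200:330,90:410]
cv2.imwrite('pics/w1c.png',cv2.convertScaleAbs(cv2.resize(i,None,fx=2.5,fy=2.5,interpolation=2),alpha=2.2,beta=20))"
```

```text
(no output)
```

View pics/w1c.png

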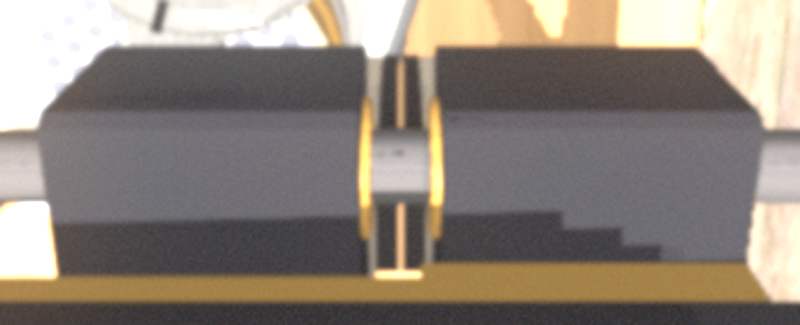

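servo_tool:
  series:
    - [[0,0,0,-0.1],[0,0,0,-0.1],[0,0,0,-0.1],[0,0,0,-0.1],[0,0,0,-0.1],[0,0,0,-0.1],[0,0,0,-0.1],[-2.3,-5.5,20,0],[-2.3,-5.5,20,0],[-2.3,-5.5,20,0]]

```text
t: 4.98
eef_pos: [0.4683, -0.0107, 0.1862]
ee_rot: [-3.14, -0.0, -0.894]
force: [0.1, 0.7, -0.2]
width: 0.0004
gripper_force: 0.0
```

servo_tool:
  series:
    - [[1.5,0,0,0],[1.5,0,0,0],[1.5,0,0,0],[1.5,0,0,0],[1.5,0,0,0],[1.5,0,0,0],[1.5,0,0,0],[1.5,0,0,0],[1.5,0,0,0],[1.5,0,0,0]]

```text
t: 5.82
eef_pos: [0.4775, -0.0228, 0.1866]
ee_rot: [-3.142, -0.0, -0.897]
force: [-0.4, 0.4, 0.6]
width: 0.0001
gripper_force: 0.0
```

```bash
cat >> h.py <<'E'
C=np.array([.5125,-.0675])
def rel(C=C):
    s=telemetry.get_state(); T=np.array(s["eef_pos"]); y=s["ee_rot"][2]; X=np.array([np.cos(y),np.sin(y)]);Y=np.array([np.sin(y),-np.cos(y)])
    v=C-T[:2]; f=np.array(s["force"])
    print("t",round(s["t"],2),"yaw",round(y,3),"z",round(T[2],4),"nut in tool mm",(1000*np.array([v@X,v@Y])).round(1),"F tool",np.round([f[:2]@X,f[:2]@Y,f[2]],1),"q6",round(s["q"][5],2))
E
python3 - <<'E'
from h import *
rel()
im=eyes.grab_frame("wrist"); cv2.imwrite("pics/w2.png",im[...,::-1])
E
```

```text
t 5.82 yaw -0.897 z 0.1866 nut in tool mm [56.8  0.5] F tool [-0.6  0.1  0.6] q6 0.31
```

View pics/w2.png

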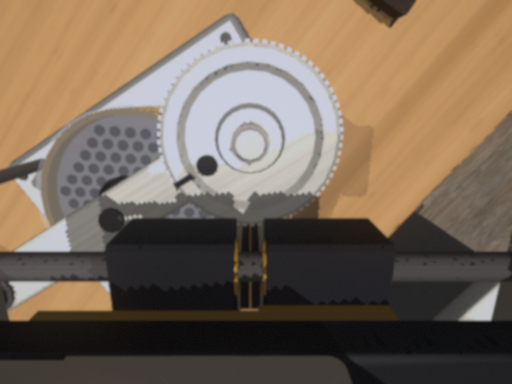

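servo_tool:
  series:
    - [[1,0,0,0],[1,0,0,0],[1,0,0,0],[1,0,0,0],[1,0,0,0],[1,0,0,0],[0,0,0,0],[0,0,0,0],[0,0,0,0],[0,0,0,0]]

```text
t: 6.7
eef_pos: [0.4788, -0.0247, 0.1862]
ee_rot: [-3.142, 0.006, -0.897]
force: [-14.6, 20.0, 10.9]
width: 0.0005
gripper_force: 11.9
```

```bash
python3 -c "
from h import *
rel()"
```

```text
t 6.7 yaw -0.897 z 0.1862 nut in tool mm [54.5  0.4] F tool [-24.7  -1.1  10.9] q6 0.32
```

servo_tool:
  series:
    - [[-2,0,0,0],[0.2,3.2,0,-0.06],[0.26,5.3,0,-0.1],[0.26,5.3,0,-0.1],[0.26,5.3,0,-0.1],[0.26,5.3,0,-0.1],[0.26,5.3,0,-0.1],[0.26,5.3,0,-0.1],[0.26,5.3,0,-0.1],[0.26,5.3,0,-0.1]]

```text
t: 7.53
eef_pos: [0.4586, -0.0655, 0.1865]
ee_rot: [-3.141, 0.002, -0.032]
force: [-4.1, 2.3, 4.2]
width: 0.0003
gripper_force: 2.4
```

```bash
python3 -c "
from h import *
rel()
im=eyes.grab_frame('wrist'); print(recognise('wrist','nut_index')[:1],recognise('wrist','nut_center')[:1])
m=best('wrist','nut_index')
cv2.imwrite('pics/w3.png',im[...,::-1])"
```

```text
t 7.53 yaw -0.032 z 0.1865 nut in tool mm [53.9  0.3] F tool [-4.2 -2.1  4.2] q6 1.26
[{'position': [0.5171, -0.0662, 0.1973], 'conf': 0.81}] [{'position': [0.5193, -0.0667, 0.1977], 'conf': 0.67}]
```

View pics/w3.png

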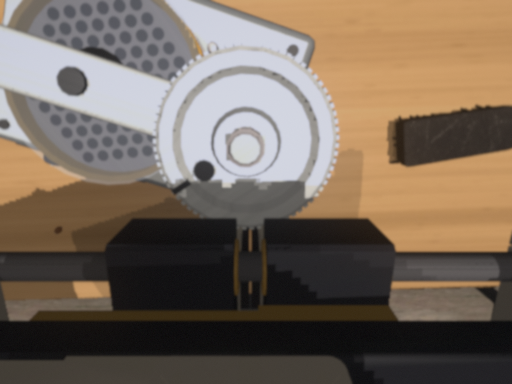

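servo_tool:
  series:
    - [[1,5.3,0,-0.1],[0.3,5.3,0,-0.1],[0.3,5.3,0,-0.1],[0.3,5.3,0,-0.1],[0.3,5.3,0,-0.1],[0.3,5.3,0,-0.1],[0.3,5.3,0,-0.1],[0.3,5.3,0,-0.1],[0.3,5.3,0,-0.1],[0.3,5.3,0,-0.1]]

```text
t: 8.57
eef_pos: [0.4838, -0.1111, 0.1866]
ee_rot: [-3.142, 0.0, 0.968]
force: [0.3, 0.1, -0.1]
width: 0.0002
gripper_force: 0.0
```

```bash
cat >> h.py <<'E'
def dimple(n=0.0,r=.022,cam="wrist"):
    """world angle of the dark dimple about the nut centre"""
    im=cv2.cvtColor(eyes.grab_frame(cam),cv2.COLOR_RGB2GRAY); im=cv2.GaussianBlur(im,(5,5),0)
    a=np.arange(-np.pi,np.pi,.02); out=[]
    for rr in (.018,.020,.022,.024,.026,.028):
        P=np.c_[C[0]+rr*np.cos(a),C[1]+rr*np.sin(a),np.full(a.size,.202+.003*n)]; uv=proj(cam,P)
        v=np.array([im[int(round(y)),int(round(x))] if 0<=y<215 and 0<=x<512 else 255 for x,y in uv]); i=v.argmin(); out.append((int(v[i]),rr,round(a[i],2),uv[i].round().tolist()))
    print(sorted(out)[:3])
E
python3 -c "
from h import *
rel();dimple(.3)"
```

```text
t 8.57 yaw 0.968 z 0.1866 nut in tool mm [52.2 -1.1] F tool [ 0.2  0.2 -0.1] q6 2.37
[(33, 0.026, np.float64(2.62), [187.0, 153.0]), (34, 0.024, np.float64(2.7), [192.0, 157.0]), (35, 0.022, np.float64(2.58), [195.0, 151.0])]
```

servo_tool:
  series:
    - [[-12,0,0,0],[-8,0,0,0.12],[0,0,0,0.12],[0,0,0,0.12],[0,0,0,0.12],[0,0,0,0.12],[0,0,0,0.12],[0,0,0,0.12],[0,0,0,0.12],[0,0,0,0.12]]

```text
t: 9.45
eef_pos: [0.4717, -0.1275, 0.1866]
ee_rot: [-3.142, 0.0, -0.126]
force: [-0.7, 0.0, -0.4]
width: 0.0002
gripper_force: 0.0
```

servo_tool:
  series:
    - [[0,0,0,0.12],[0,0,0,0.12],[0,0,0,0.12],[0,0,0,0.12],[0,0,0,0.12],[0,0,0,0.12],[0,0,0,0.12],[0,0,0,0.12],[0,0,0,0.12],[0,0,0,0.12]]

```text
t: 10.28
eef_pos: [0.4717, -0.1275, 0.1866]
ee_rot: [3.141, 0.0, -1.326]
force: [0.7, -1.1, -0.1]
width: 0.0009
gripper_force: 0.0
```

servo_tool:
  series:
    - [[0,0,0,0.12],[0,0,0,0.12],[0,0,0,0.12],[0,0,0,0.12],[0,0,0,0.12],[0,0,0,0.12],[0,0,0,0.12],[0,0,0,0.12],[0,0,0,0.12],[0,0,0,0.12]]

```text
t: 11.12
eef_pos: [0.4717, -0.1275, 0.1866]
ee_rot: [3.141, -0.0, -2.526]
force: [0.2, -0.4, 0.3]
width: 0.0005
gripper_force: 0.0
```

servo_tool:
  series:
    - [[0,0,0,0.12],[0,0,0,0.12],[0,0,0,0.12],[0,0,0,0.12],[0,0,0,0.12],[0,0,0,0.12],[0,0,0,0.12],[0,0,0,0.12],[0,0,0,0.12],[0,0,0,0.12]]

```text
t: 11.95
eef_pos: [0.4717, -0.1275, 0.1866]
ee_rot: [-3.142, -0.0, 2.557]
force: [-0.1, -0.3, -0.3]
width: 0.0002
gripper_force: 0.0
```

```bash
sed -i 's/^C=.*/C=np.array([.512,-.0655])/' h.py; python3 -c "
from h import *
rel()
im=eyes.grab_frame('top');m,c=best('top','knurled_nut');ys,xs=np.nonzero(m);print(c,m.sum(),ray('top',(xs.mean(),ys.mean()),.2))"
```

```text
t 11.95 yaw 2.557 z 0.1866 nut in tool mm [ 0.6 73.9] F tool [-0.1 -0.3 -0.3] q6 -2.29Traceback (most recent call last):
  File "<string>", line 4, in <module>
    im=eyes.grab_frame('top');m,c=best('top','knurled_nut');ys,xs=np.nonzero(m);print(c,m.sum(),ray('top',(xs.mean(),ys.mean()),.2))
                                  ~~~~^^^^^^^^^^^^^^^^^^^^^
  File "h.py", line 9, in best
    r=trace(cam,n); return r[0]["mask"],r[0]["conf"]
                           ~^^^
IndexError: list index out of range
```

servo_tool:
  series:
    - [[0,0,0,0.12],[0,0,0,0.12],[0,0,0,0.12],[0,0,0,0.12],[0,0,0,0.12],[0,0,0,0.12],[0,0,0,0.12],[-12,24.5,0,0],[-5,24.5,0,0],[8,0,0,0]]

```text
t: 12.88
eef_pos: [0.5267, -0.1448, 0.1854]
ee_rot: [3.138, -0.027, 1.749]
force: [0.8, -0.2, 1.3]
width: 0.0005
gripper_force: 0.0
```

```bash
python3 -c "
from h import *
rel();dimple(.3)"
```

```text
t 12.88 yaw 1.749 z 0.1854 nut in tool mm [80.6 -0.4] F tool [-0.3  0.8  1.3] q6 -3.02
[(28, 0.024, np.float64(2.54), [208.0, 40.0]), (28, 0.026, np.float64(2.52), [205.0, 36.0]), (29, 0.028, np.float64(2.56), [200.0, 34.0])]
```

servo_tool:
  series:
    - [[0.6,9.6,0,-0.12],[0.6,9.6,0,-0.12],[0,0,0,0],[8,0,0,0],[8,0,0,0],[5,0,0,0],[3,0,0,0],[1,0,0,0],[1,0,0,0],[0,0,0,0]]

```text
t: 13.77
eef_pos: [0.5311, -0.1142, 0.187]
ee_rot: [3.132, -0.026, 1.988]
force: [0.0, -1.3, 0.2]
width: 0.0005
gripper_force: 0.7
```

```bash
python3 -c "
from h import *
rel()"
```

```text
t 13.77 yaw 1.988 z 0.187 nut in tool mm [52.2  2.2] F tool [-1.2 -0.5  0.2] q6 -2.84
```

servo_tool:
  series:
    - [[1.6,2,0,0],[0.26,5.2,0,-0.1],[0.26,5.2,0,-0.1],[0.26,5.2,0,-0.1],[0.26,5.2,0,-0.1],[0.26,5.2,0,-0.1],[0.26,5.2,0,-0.1],[0.26,5.2,0,-0.1],[0.26,5.2,0,-0.1],[0.26,5.2,0,-0.1]]

```text
t: 14.6
eef_pos: [0.5628, -0.0774, 0.1878]
ee_rot: [3.115, -0.007, 2.892]
force: [2.1, -3.5, -0.3]
width: 0.0006
gripper_force: 1.2
```

```bash
python3 -c "
from h import *
rel();dimple(.3)"
```

```text
t 14.6 yaw 2.892 z 0.1878 nut in tool mm [52.1 -1.1] F tool [-2.9 -2.9 -0.3] q6 -1.99
[(73, 0.022, np.float64(-2.52), [206.0, 108.0]), (74, 0.02, np.float64(-2.76), [217.0, 103.0]), (74, 0.024, np.float64(-2.7), [209.0, 98.0])]
```

servo_tool:
  series:
    - [[1.2,5.2,0,-0.1],[0.35,5.2,0,-0.1],[0.35,5.2,0,-0.1],[0.35,5.2,0,-0.1],[0.35,5.2,0,-0.1],[0.35,5.2,0,-0.1],[0.35,5.2,0,-0.1],[0.35,5.2,0,-0.1],[0.35,5.2,0,-0.1],[0.35,5.2,0,-0.1]]

```text
t: 15.48
eef_pos: [0.549, -0.0279, 0.189]
ee_rot: [3.12, 0.02, -2.394]
force: [4.7, 1.4, -1.8]
width: 0.0006
gripper_force: 1.8
```

```bash
python3 -c "
from h import *
rel();dimple(.6)"
```

```text
t 15.48 yaw -2.394 z 0.189 nut in tool mm [52.7 -2.4] F tool [-4.4 -2.2 -1.8] q6 -1.09
[(62, 0.02, np.float64(-1.46), [208.0, 112.0]), (62, 0.022, np.float64(-1.44), [204.0, 110.0]), (63, 0.024, np.float64(-1.62), [206.0, 99.0])]
```

servo_tool:
  series:
    - [[0.8,5.1,0,-0.1],[0.26,5.1,0,-0.1],[0.26,5.1,0,-0.1],[0.26,5.1,0,-0.1],[0.26,5.1,0,-0.1],[0.26,5.1,0,-0.1],[0.26,5.1,0,-0.1],[0.26,5.1,0,-0.1],[0.26,5.1,0,-0.1],[0.26,5.1,0,-0.1]]

```text
t: 16.37
eef_pos: [0.5011, -0.0131, 0.1894]
ee_rot: [-3.138, 0.029, -1.396]
force: [1.5, 1.5, -0.6]
width: 0.0005
gripper_force: 0.7
```

```bash
python3 -c "
from h import *
rel();dimple(.7)"
```

```text
t 16.37 yaw -1.396 z 0.1894 nut in tool mm [53.5 -1.6] F tool [-1.3 -1.8 -0.6] q6 -0.15
[(61, 0.022, np.float64(-0.52), [211.0, 108.0]), (61, 0.024, np.float64(-0.54), [208.0, 104.0]), (61, 0.026, np.float64(-0.56), [205.0, 100.0])]
```

servo_tool:
  series:
    - [[1.6,5.2,0,-0.1],[0.28,5.2,0,-0.1],[0.28,5.2,0,-0.1],[0.28,5.2,0,-0.1],[0.28,5.2,0,-0.1],[0.28,5.2,0,-0.1],[0.28,5.2,0,-0.1],[0.28,5.2,0,-0.1],[0.28,5.2,0,-0.1],[0.28,5.2,0,-0.1]]

```text
t: 17.25
eef_pos: [0.462, -0.046, 0.1888]
ee_rot: [-3.116, 0.013, -0.397]
force: [-0.4, 1.8, 0.6]
width: 0.0004
gripper_force: 0.7
```

```bash
python3 -c "
from h import *
rel();dimple(.9)"
```

```text
t 17.25 yaw -0.397 z 0.1888 nut in tool mm [53.6 -1.3] F tool [-1.1 -1.5  0.6] q6 0.89
[(61, 0.026, np.float64(0.48), [203.0, 105.0]), (62, 0.022, np.float64(0.42), [212.0, 109.0]), (62, 0.024, np.float64(0.38), [210.0, 104.0])]
```

servo_tool:
  series:
    - [[1.7,5.2,0,-0.1],[0.45,5.2,0,-0.1],[0.45,5.2,0,-0.1],[0.45,5.2,0,-0.1],[0.45,5.2,0,-0.1],[0.45,5.2,0,-0.1],[0.45,5.2,0,-0.1],[0.45,5.2,0,-0.1],[0.45,5.2,0,-0.1],[0.45,5.2,0,-0.1]]

```text
t: 18.13
eef_pos: [0.4692, -0.0969, 0.187]
ee_rot: [-3.116, -0.012, 0.601]
force: [-3.6, -0.5, 4.2]
width: 0.0004
gripper_force: 1.9
```

```bash
python3 -c "
from h import *
rel();dimple(1)"
```

```text
t 18.13 yaw 0.601 z 0.187 nut in tool mm [53.  -1.7] F tool [-3.3 -1.6  4.2] q6 2.0
[(64, 0.026, np.float64(1.4), [201.0, 105.0]), (65, 0.024, np.float64(1.38), [205.0, 107.0]), (65, 0.028, np.float64(1.36), [200.0, 100.0])]
```

servo_tool:
  series:
    - [[1.4,5.2,0,-0.1],[0.4,5.2,0,-0.1],[0.4,5.2,0,-0.1],[0.4,5.2,0,-0.1],[0.4,5.2,0,-0.1],[0.4,5.2,0,-0.1],[0.4,5.2,0,-0.1],[-7,0,0,0],[-10,0,0,0.12],[-6,0,0,0.12]]

```text
t: 19.02
eef_pos: [0.4941, -0.1379, 0.1857]
ee_rot: [-3.126, -0.024, 1.049]
force: [-0.3, 0.6, -0.3]
width: 0.0003
gripper_force: 0.0
```

```bash
python3 -c "
from h import *
rel();dimple(1.1)"
```

```text
t 19.02 yaw 1.049 z 0.1857 nut in tool mm [ 71.7 -20.6] F tool [ 0.4 -0.6 -0.3] q6 2.55
[(27, 0.024, np.float64(2.02), [148.0, 68.0]), (28, 0.022, np.float64(2.04), [152.0, 72.0]), (29, 0.02, np.float64(2.04), [156.0, 75.0])]
```

servo_tool:
  series:
    - [[0,0,0,0.12],[0,0,0,0.12],[0,0,0,0.12],[0,0,0,0.12],[0,0,0,0.12],[0,0,0,0.12],[0,0,0,0.12],[0,0,0,0.12],[0,0,0,0.12],[0,0,0,0.12]]

```text
t: 19.9
eef_pos: [0.4943, -0.1373, 0.1859]
ee_rot: [-3.114, 0.006, -0.147]
force: [-0.2, 0.2, 0.5]
width: 0.0004
gripper_force: 0.0
```

servo_tool:
  series:
    - [[0,0,0,0.12],[0,0,0,0.12],[0,0,0,0.12],[0,0,0,0.12],[0,0,0,0.12],[0,0,0,0.12],[0,0,0,0.12],[0,0,0,0.12],[0,0,0,0.12],[0,0,0,0.12]]

```text
t: 20.73
eef_pos: [0.4943, -0.1373, 0.1859]
ee_rot: [-3.137, 0.028, -1.347]
force: [-0.1, -0.1, -1.4]
width: 0.0006
gripper_force: 0.0
```

servo_tool:
  series:
    - [[0,0,0,0.12],[0,0,0,0.12],[0,0,0,0.12],[0,0,0,0.12],[0,0,0,0.12],[0,0,0,0.12],[0,0,0,0.12],[0,0,0,0.12],[0,0,0,0.12],[0,0,0,0.12]]

```text
t: 21.57
eef_pos: [0.4943, -0.1373, 0.1859]
ee_rot: [3.117, 0.015, -2.547]
force: [-0.0, -0.4, 0.1]
width: 0.0005
gripper_force: 0.0
```

servo_tool:
  series:
    - [[0,0,0,0.12],[0,0,0,0.12],[0,0,0,0.12],[0,0,0,0.12],[0,0,0,0.12],[0,0,0,0.12],[0,0,0,0.12],[0,0,0,0.12],[0,0,0,0.12],[0,0,0,0]]

```text
t: 22.4
eef_pos: [0.4943, -0.1373, 0.1859]
ee_rot: [3.117, -0.015, 2.658]
force: [0.1, -0.0, 0.1]
width: 0.0007
gripper_force: 0.0
```

```bash
python3 -c "
from h import *
rel()"
```

```text
t 22.4 yaw 2.658 z 0.1859 nut in tool mm [17.7 71.8] F tool [-0.1 -0.   0.1] q6 -2.13
```

servo_tool:
  series:
    - [[0,0,0,0.12],[0,0,0,0.12],[0,0,0,0.12],[0,0,0,0.12],[0,0,0,0.12],[-12,24,0,0],[-4,24,-2,0],[6,0,0,0],[6,0,0,0],[3,0,0,0]]

```text
t: 23.23
eef_pos: [0.5362, -0.1149, 0.1881]
ee_rot: [3.131, -0.027, 2.068]
force: [0.0, -0.4, 0.2]
width: 0.0005
gripper_force: 0.0
```

```bash
python3 -c "
from h import *
rel()"
```

```text
t 23.23 yaw 2.068 z 0.1881 nut in tool mm [55.   2.3] F tool [-0.3 -0.2  0.2] q6 -2.75
```

servo_tool:
  series:
    - [[3,1,0,0],[1.6,1,0,0],[0.3,5.2,0,-0.1],[0.3,5.2,0,-0.1],[0.3,5.2,0,-0.1],[0.3,5.2,0,-0.1],[0.3,5.2,0,-0.1],[0.3,5.2,0,-0.1],[0.3,5.2,0,-0.1],[0.3,5.2,0,-0.1]]

```text
t: 24.07
eef_pos: [0.5622, -0.0789, 0.1898]
ee_rot: [3.115, -0.008, 2.873]
force: [3.0, -3.0, -2.9]
width: 0.0003
gripper_force: 1.8
```

```bash
python3 -c "
from h import *
rel();dimple(1.2)"
```

```text
t 24.07 yaw 2.873 z 0.1898 nut in tool mm [51.9 -0.5] F tool [-3.7 -2.1 -2.9] q6 -2.01
[(70, 0.022, np.float64(2.72), [253.0, 91.0]), (71, 0.02, np.float64(2.76), [251.0, 95.0]), (71, 0.024, np.float64(2.74), [253.0, 86.0])]
```

servo_tool:
  series:
    - [[1.2,5.3,0,-0.1],[0.35,5.3,0,-0.1],[0.35,5.3,0,-0.1],[0.35,5.3,0,-0.1],[0.35,5.3,0,-0.1],[0.35,5.3,0,-0.1],[0.35,5.3,0,-0.1],[0.35,5.3,0,-0.1],[0.35,5.3,0,-0.1],[0.35,5.3,0,-0.1]]

```text
t: 24.95
eef_pos: [0.5493, -0.0282, 0.1911]
ee_rot: [3.12, 0.02, -2.413]
force: [4.4, 1.2, -4.7]
width: 0.0003
gripper_force: 2.0
```

```bash
python3 -c "
from h import *
rel();dimple(1.3)"
```

```text
t 24.95 yaw -2.413 z 0.1911 nut in tool mm [52.7 -3. ] F tool [-4.1 -2.  -4.7] q6 -1.11
[(62, 0.02, np.float64(-2.44), [245.0, 93.0]), (62, 0.022, np.float64(-2.44), [246.0, 88.0]), (62, 0.024, np.float64(-2.4), [243.0, 83.0])]
```

servo_tool:
  series:
    - [[1.1,5.2,0,-0.1],[0.3,5.2,0,-0.1],[0.3,5.2,0,-0.1],[0.3,5.2,0,-0.1],[0.3,5.2,0,-0.1],[0.3,5.2,0,-0.1],[0.3,5.2,0,-0.1],[0.3,5.2,0,-0.1],[0.3,5.2,0,-0.1],[0.3,5.2,0,-0.1]]

```text
t: 25.83
eef_pos: [0.5006, -0.0129, 0.1919]
ee_rot: [-3.138, 0.029, -1.415]
force: [-0.2, 0.4, -0.6]
width: 0.0003
gripper_force: 0.2
```

servo_tool:
  series:
    - [[1.4,5.2,0,-0.1],[0.3,5.2,0,-0.1],[0.3,5.2,0,-0.1],[0.3,5.2,0,-0.1],[0.3,5.2,0,-0.1],[0.3,5.2,0,-0.1],[0.3,5.2,0,-0.1],[0.3,5.2,0,-0.1],[0.3,5.2,0,-0.1],[0.3,5.2,0,-0.1]]

```text
t: 26.67
eef_pos: [0.461, -0.0452, 0.1909]
ee_rot: [-3.116, 0.013, -0.415]
force: [-0.4, -0.3, -0.1]
width: 0.0004
gripper_force: 0.0
```

```bash
python3 -c "
from h import *
rel();dimple(1.6)"
```

```text
t 26.67 yaw -0.415 z 0.1909 nut in tool mm [54.9 -2. ] F tool [-0.2  0.5 -0.1] q6 0.87
[(67, 0.02, np.float64(-1.06), [276.0, 104.0]), (67, 0.022, np.float64(-1.12), [281.0, 103.0]), (67, 0.024, np.float64(-1.12), [284.0, 99.0])]
```

servo_tool:
  series:
    - [[-4,0,0,0],[0.4,-7,0,0.12],[0.4,-7,0,0.12],[0.4,-7,0,0.12],[0.4,-7,0,0.12],[0.4,-7,0,0.12],[3,0,0,0],[2,0,0,0],[1,0,0,0],[1,0,0,0]]

```text
t: 27.55
eef_pos: [0.4833, -0.0211, 0.1912]
ee_rot: [-3.127, 0.029, -1.014]
force: [-9.8, 18.8, 8.1]
width: 0.0003
gripper_force: 10.4
```

```bash
python3 -c "
from h import *
rel()"
```

```text
t 27.55 yaw -1.014 z 0.1912 nut in tool mm [52.9 -0.9] F tool [-21.1  -1.6   8.1] q6 0.24
```

servo_tool:
  series:
    - [[-1.3,2.5,0,-0.05],[0.26,5.2,0,-0.1],[0.26,5.2,0,-0.1],[0.26,5.2,0,-0.1],[0.26,5.2,0,-0.1],[0.3,5.2,0,-0.1],[0.3,5.2,0,-0.1],[0.3,5.2,0,-0.1],[0.3,5.2,0,-0.1],[0.3,5.2,0,-0.1]]

```text
t: 28.38
eef_pos: [0.4585, -0.0631, 0.1902]
ee_rot: [-3.113, 0.004, -0.059]
force: [-0.5, 0.6, -0.3]
width: 0.0007
gripper_force: 0.2
```

```bash
python3 -c "
from h import *
rel();dimple(1.8)"
```

```text
t 28.38 yaw -0.059 z 0.1902 nut in tool mm [53.5 -0.7] F tool [-0.5 -0.6 -0.3] q6 1.26
[(68, 0.026, np.float64(-0.1), [252.0, 84.0]), (69, 0.022, np.float64(-0.24), [259.0, 95.0]), (69, 0.024, np.float64(-0.28), [262.0, 91.0])]
```

servo_tool:
  series:
    - [[1.8,4,0,-0.07],[0.45,5.2,0,-0.1],[0.45,5.2,0,-0.1],[0.45,5.2,0,-0.1],[0.45,5.2,0,-0.1],[0.45,5.2,0,-0.1],[0.45,5.2,0,-0.1],[0.45,5.2,0,-0.1],[0.45,5.2,0,-0.1],[0.45,5.2,0,-0.1]]

```text
t: 29.27
eef_pos: [0.4807, -0.108, 0.1891]
ee_rot: [-3.121, -0.019, 0.908]
force: [-4.7, -2.5, 4.3]
width: 0.0005
gripper_force: 2.3
```

```bash
python3 -c "
from h import *
rel();dimple(2)"
```

```text
t 29.27 yaw 0.908 z 0.1891 nut in tool mm [52.8 -1.5] F tool [-4.9 -2.2  4.3] q6 2.34
[(72, 0.024, np.float64(0.74), [253.0, 92.0]), (72, 0.026, np.float64(0.76), [252.0, 87.0]), (72, 0.028, np.float64(0.74), [254.0, 82.0])]
```

servo_tool:
  series:
    - [[1.2,5.6,0,-0.09],[0.4,5.6,0,-0.09],[0.4,5.6,0,-0.09],[0.4,5.6,0,-0.09],[0.4,5.6,0,-0.09],[0,0,0,0],[-6,0,0,0],[-10,0,0,0],[-10,0,0,0],[0,0,0,0]]

```text
t: 30.15
eef_pos: [0.5019, -0.1442, 0.1877]
ee_rot: [-3.133, -0.027, 1.352]
force: [-0.4, -0.4, 0.4]
width: 0.0007
gripper_force: 0.0
```

```bash
python3 -c "
from h import *
rel();dimple(2)
im=eyes.grab_frame('wrist');cv2.imwrite('pics/w4.png',im[...,::-1])
print(proj('wrist',[[*C,.208],[*(C+.18*np.array([.36,.933])),.176]]))"
```

```text
t 30.15 yaw 1.352 z 0.1877 nut in tool mm [79.1 -7.3] F tool [-0.5 -0.3  0.4] q6 2.86
[(36, 0.022, np.float64(1.28), [231.0, 28.0]), (37, 0.024, np.float64(1.36), [227.0, 22.0]), (38, 0.026, np.float64(1.34), [228.0, 17.0])]
[[ 228.04001585   85.65161137]
 [ 296.72421005 -394.52076076]]
```

View pics/w4.png

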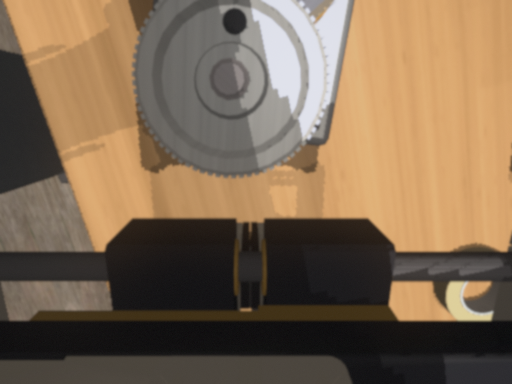

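Nut loosened two turns, with the dimple at (234,20) directly over the bar direction again. Now going over to the bar.

servo_tool:
  series:
    - [[0,0,-30,0],[0,0,-28,0],[25.8,-6.2,0,0],[25.8,-6.2,0,0],[25.8,-6.2,0,0],[25.8,-6.2,0,0],[25.8,-6.2,0,0],[25.8,-6.2,0,0],[25.8,-6.2,0,0],[0,0,0,0]]

```text
t: 31.08
eef_pos: [0.4993, 0.0445, 0.2514]
ee_rot: [-3.135, -0.028, 1.356]
force: [-0.7, 0.0, 0.2]
width: 0.0003
gripper_force: 0.0
```

```bash
cat >> h.py <<'E'
P=C+.18*np.array([.36,.933])
def barrel():
    s=telemetry.get_state(); T=np.array(s["eef_pos"]); y=s["ee_rot"][2]; v=T[:2]-P
    b=np.array([-.36,-.933]); n=np.array([.933,-.36])
    print("t",round(s["t"],2),"TCP",T.round(4),"rpy",np.round(s["ee_rot"],3),"along,normal mm",(1000*v@b).round(1),(1000*v@n).round(1),"F",np.round(s["force"],1),"q6",round(s["q"][5],2))
E
python3 -c "
from h import *
barrel()
im=eyes.grab_frame('wrist');cv2.imwrite('pics/w5.png',im[...,::-1])
p=[[*P,.176]]+[[*(P+a*np.array([-.36,-.933])-.015*np.array([.933,-.36])),.176] for a in (.06,.1)]
print(proj('wrist',p).round(), [ (np.round(r['position'],3),r['conf']) for r in recognise('wrist','bar_push')+recognise('wrist','bar_pivot')])"
```

```text
t 31.08 TCP [0.4993 0.0445 0.2514] rpy [-3.135 -0.028  1.356] along,normal mm 81.9 -51.4 F [-0.7  0.   0.2] q6 2.48
[[338. 101.]
 [301. 179.]
 [291. 228.]] [(array([0.557, 0.063, 0.174]), 0.83), (array([0.554, 0.09 , 0.063]), 0.62)]
```

View pics/w5.png

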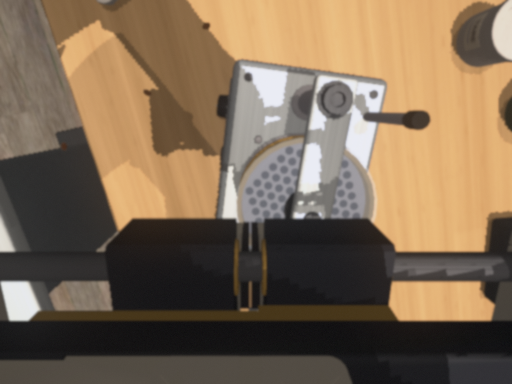

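servo_tool:
  series:
    - [[0,0,25,0],[0,0,25,0],[0,0,25,0],[0,0,15,0],[0,0,0,0],[0,3,0,0],[0,3,0,0],[0,3,0,0],[0,0,0,0],[0,0,0,0]]

```text
t: 32.07
eef_pos: [0.5085, 0.0418, 0.1618]
ee_rot: [-3.135, -0.028, 1.354]
force: [-0.9, 0.4, -1.0]
width: 0.0004
gripper_force: 0.0
```

```bash
python3 -c "
from h import *
barrel()"
```

```text
t 32.07 TCP [0.5085 0.0418 0.1618] rpy [-3.135 -0.028  1.354] along,normal mm 81.2 -41.9 F [-0.9  0.4 -1. ] q6 2.5
```

```bash
python3 -c "
from h import *
s=telemetry.get_state(); T=np.array(s['eef_pos'])[:2]; y=s['ee_rot'][2]
X=np.array([np.cos(y),np.sin(y)]);Y=np.array([np.sin(y),-np.cos(y)])
b0=np.arctan2(-.933,-.36); q=T
for a in np.linspace(0,1.13,20):
    d=abs(a-.15); sd=21*np.cos(d)+9.5*np.sin(d); b=b0+a
    p=P+.082*np.array([np.cos(b),np.sin(b)])-(.015+sd/1000)*np.array([-np.sin(b),np.cos(b)])
    print(round(a,2),np.round(1000*np.array([(p-q)@X,(p-q)@Y]),1),p.round(3)); q=p
"
```

```text
0.0 [-1.6  4.5] [0.513 0.039]
0.06 [-2.8  5. ] [0.517 0.035]
0.12 [-2.5  5.2] [0.521 0.032]
0.18 [-2.2  4.9] [0.526 0.029]
0.24 [-1.9  4.5] [0.53  0.026]
0.3 [-1.7  4.7] [0.534 0.023]
0.36 [-1.4  4.9] [0.538 0.021]
0.42 [-1.1  5. ] [0.543 0.019]
0.48 [-0.8  5.2] [0.548 0.017]
0.54 [-0.5  5.3] [0.553 0.015]
0.59 [-0.1  5.4] [0.558 0.014]
0.65 [0.2 5.4] [0.563 0.013]
0.71 [0.6 5.5] [0.569 0.012]
0.77 [1.  5.5] [0.575 0.012]
0.83 [1.4 5.5] [0.58  0.012]
0.89 [1.8 5.4] [0.586 0.013]
0.95 [2.2 5.4] [0.592 0.014]
1.01 [2.5 5.2] [0.597 0.015]
1.07 [2.9 5.1] [0.603 0.017]
1.13 [3.3 4.9] [0.608 0.019]
```

servo_tool:
  series:
    - [[-1.6,4.5,0,0],[-2.8,5,0,0],[-2.5,5.2,0,0],[-2.2,4.9,0,0],[-1.9,4.5,0,0],[-1.7,4.7,0,0],[-1.4,4.9,0,0],[-1.1,5,0,0],[-0.8,5.2,0,0],[-0.5,5.3,0,0]]

```text
t: 32.9
eef_pos: [0.5527, 0.0148, 0.1601]
ee_rot: [-3.133, -0.027, 1.354]
force: [-2.5, 1.6, -0.2]
width: 0.0004
gripper_force: 0.9
```

```bash
python3 -c "
from h import *
barrel()"
```

```text
t 32.9 TCP [0.5527 0.0148 0.1601] rpy [-3.133 -0.027  1.354] along,normal mm 90.4 9.0 F [-2.5  1.6 -0.2] q6 2.58
```

Contact at about 3 N and the bar is moving. Continuing.

servo_tool:
  series:
    - [[-0.1,5.4,0,0],[0.2,5.4,0,0],[0.6,5.5,0,0],[1,5.5,0,0],[1.4,5.5,0,0],[1.8,5.4,0,0],[2.2,5.4,0,0],[2.5,5.2,0,0],[2.9,5.1,0,0],[0,0,0,0]]

```text
t: 33.73
eef_pos: [0.6039, 0.0173, 0.1602]
ee_rot: [-3.135, -0.027, 1.354]
force: [-0.7, -0.1, 0.1]
width: 0.0004
gripper_force: 0.0
```

servo_tool:
  series:
    - [[1,1.3,0,0],[1,1.3,0,0],[1,1.3,0,0],[1,1.2,0,0],[0.6,0.6,0,0],[0,0,0,0],[0,0,0,0],[0,0,0,0],[0,0,0,0],[0,0,0,0]]

```text
t: 34.57
eef_pos: [0.609, 0.0202, 0.1604]
ee_rot: [-3.134, -0.027, 1.354]
force: [-1.1, -0.6, 0.1]
width: 0.0005
gripper_force: 0.2
```

```bash
python3 -c "
from h import *
barrel()"
```

```text
t 34.57 TCP [0.609  0.0202 0.1604] rpy [-3.134 -0.027  1.354] along,normal mm 65.1 59.6 F [-1.1 -0.6  0.1] q6 2.61
```

servo_tool:
  series:
    - [[0.7,0.5,0,0],[0.7,0.5,0,0],[0.7,0.5,0,0],[0.7,0.5,0,0],[0,0,0,0],[0,0,0,0],[0,0,0,0],[0,0,0,0],[0,0,0,0],[0,0,0,0]]

```text
t: 35.4
eef_pos: [0.61, 0.0212, 0.1602]
ee_rot: [-3.131, -0.025, 1.354]
force: [-5.1, -5.0, 2.6]
width: 0.0004
gripper_force: 3.7
```

```bash
python3 -c "
from h import *
barrel()
im=eyes.grab_frame('top'); cv2.imwrite('pics/top2.png',cv2.resize(im[130:250,190:330],None,fx=5,fy=5,interpolation=2)[...,::-1])"
```

```text
t 35.4 TCP [0.61   0.0212 0.1602] rpy [-3.131 -0.025  1.354] along,normal mm 63.8 60.2 F [-5.1 -5.   2.6] q6 2.6
```

servo_tool:
  series:
    - [[0.8,0.5,0,0],[0,0,0,0],[-4,-3,0,0],[-6,-4,0,0],[-6,-4,0,0],[0,0,0,0],[0,0,-20,0],[0,0,-25,0],[0,0,-30,0],[0,0,-30,0]]

```text
t: 36.28
eef_pos: [0.5979, 0.007, 0.2661]
ee_rot: [-3.134, -0.027, 1.354]
force: [0.3, 0.0, -0.4]
width: 0.0004
gripper_force: 0.0
```

servo_tool:
  series:
    - [[-20,-25,0,0],[-20,-25,0,0],[-20,-25,0,0],[-20,-25,0,0],[-20,-25,0,0],[0,0,0,0],[0,0,0,0],[0,0,0,0],[0,0,0,0],[0,0,0,0]]

```text
t: 37.12
eef_pos: [0.4552, -0.0634, 0.263]
ee_rot: [-3.133, -0.027, 1.355]
force: [-0.2, 0.2, -0.4]
width: 0.0004
gripper_force: 0.0
```

```bash
python3 -c "
from h import *
barrel()
im=eyes.grab_frame('wrist'); cv2.imwrite('pics/w6.png',im[...,::-1])
c=np.arctan2(-.933,-.36)+1.13
print(proj('wrist',[[*P,.176],[*(P+.15*np.array([np.cos(c),np.sin(c)])),.176]]))
im=eyes.grab_frame('top')
for n in ('screen_stack','bench_brush','black_tin','white_tray','hold_down_bar','nut_index'):print(n,[(np.round(r['position'],3),r['conf']) for r in recognise('top',n)[:1]])
"
```

```text
t 37.12 TCP [ 0.4552 -0.0634  0.263 ] rpy [-3.133 -0.027  1.355] along,normal mm 198.5 -53.7 F [-0.2  0.2 -0.4] q6 2.67
[[374.97142096 -77.89883406]
 [537.52413836  57.77425654]]
screen_stack [(array([0.546, 0.023, 0.148]), 0.76)]
bench_brush [(array([ 0.499, -0.31 ,  0.025]), 0.66)]
black_tin [(array([0.644, 0.265, 0.083]), 0.61)]
white_tray [(array([0.428, 0.338, 0.01 ]), 0.75)]
hold_down_bar [(array([0.653, 0.026, 0.172]), 0.83)]
nut_index [(array([ 0.52 , -0.043,  0.206]), 0.56)]
```

View pics/w6.png

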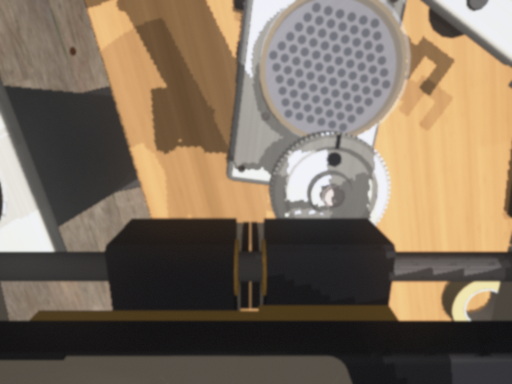

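```bash
python3 -c "
from h import *
a=cv2.imread('pics/scene0.png')[...,::-1]; b=eyes.grab_frame('scene')
m,c=best('scene','white_tray');ys,xs=np.nonzero(m);print(c,xs.mean(),ys.mean(),recognise('scene','white_tray')[:1])
print('diff tray',np.abs(a[160:195,165:210].astype(int)-b[160:195,165:210]).mean(), 'diff tin/jars',np.abs(a[145:195,285:330].astype(int)-b[145:195,285:330]).mean())"
```

```text
0.86 186.0630797773655 176.76066790352505 [{'position': [0.3956, 0.3322, 0.003], 'conf': 0.59}]
diff tray 22.51978835978836 diff tin/jars 15.397777777777778
```

The tray is where it was; the top view's reading was off because the arm partly hid it. Handing in.

```bash
python3 -c "
from station import ticket
print(ticket.job_done())"
```

```text
the job is handed in; nothing more can be done
None
```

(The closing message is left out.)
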